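Fit and latch the locating plate of a capsule filler

ROBOT

A 6-joint arm with a two-finger parallel gripper is mounted at the origin on the work surface. World frame = base frame: x ahead of the robot, y to its left, z up, the work surface at z = 0. Lengths are in m, angles in rad, forces in N, time in s.
With the tool pointing down it reaches from about 0.375 to 0.9 m from the base axis. Payload 3.1 kg.
Tool frame: the origin (TCP) lies on the centre line of the jaws, within the pads' length; the fingertips stand 22 mm ahead of it and the grasp point (between the pads) lies 3 mm ahead of it; z points along the fingers, x is the direction in which the jaws open and shut, and the axes are right-handed (so a half turn about z gives the same grasp; the last joint's range is limited). The gripper opens to 87 mm and grips with 3 to 60 N. Pads are 19 mm wide; open, the fingers measure 117 mm over their backs; the gripper's body (75 mm by 190 mm) begins 51 mm behind the grasp point.
Start: joints at [-1.421, 0.527, 1.433, -0, 1.181, -0.178], TCP at [0.201, -0.592, 0.245] pointing down, gripper open.
Joint ranges: [-3.08, 3.08], [-0.75, 2.2], [0.22, 2.44], [-1.43, 4.57], [0, 2.65], [-2.85, 2.85]. Speed limits (rad/s): [2.79, 2.79, 3.14, 3.14, 3.14, 3.14].

INTERFACE

Orientations are given as a unit quaternion [x, y, z, w].
In Python, from rig import robot, camera, order gives the robot as it stands.
- The arm moves only by the shell command python3 -m pendant 'ROWS' [OPENING] [FORCE]. ROWS is JSON, a list of rows, each a list of 2 entries, a list of its own where there are three numbers: the shift along the tool's x, y, z in mm, then the turn about the tool's z in degrees. A call has 1 to 8 rows; each row shifts and turns the commanded pose from where the row before left it, along the tool's axes as they then stand; what a row does not reach is not made up. A row lasts 1/8 s, in which the tool goes at most 62.5 mm and 10.7 degrees, less where a joint would pass 70% of its speed; a pose out of reach is approached as far as the arm can. A call with a gripper value outside its range is refused whole. OPENING is the finger opening in mm, from 0 to 87, set as the call begins (- or left out, the last holds). The fingers move at their own pace and stop on an object; FORCE is the grip in N (left out, the last holds). Time passes only in rows, so rows that do not move let the fingers close. It gives the time, the measured TCP pose, the force and the opening at its end, in the units of the state.
- robot.get_obs(): the state, without advancing time (a new reading comes with each control period).
- camera(name): name is "scene" or "side" or "wrist"; returns a dict with "pixels" (400x640x3 uint8, blue, green, red), "mtx" (3x3 intrinsics, pixels), "R" (3x3) and "t" (3): a world point X has camera coordinates R X + t. Camera axes: x right, y down, z forward; pixel columns grow to the right and rows downward; lengths in m; the calibration is good to about 2 mm. A picture is of the moment at which its call begins. There is no depth.
- order.hand_in(): hands the job in, once; it reports no verdict.
The state is a dict: "time": time; "q": joint angles; "joint_velocities": joint speeds; "joint_torque": joint torques, N m; "position": TCP position; "tool_rot": TCP orientation; "ft_force": force on the tool from outside, world axes, zero at the start; "moment": the same for the moment, N m; "grip_width": finger opening in m.
Only numpy, scipy, OpenCV 4.12 (cv2) and the standard library are available. Lean on these libraries where they do the work, as an engineer would, in place of code of your own. Each camera call takes 0.05 s, during which the arm holds its last target. There are 200 camera calls.

TASK

Take the metal locating plate by its black handle from the white sloping stand and seat it flat on the capsule filler's bed, with the filler's two dowel pins fully home through the plate's two holes; set it down gently, do not drop it. Then swing the filler's latch round as far as it goes, so that its arm lies over the plate's edge. Leave the other things on the bench undisturbed.

Things in the scene. Friction and masses are not known exactly. Their poses are not given: they have to be found in the camera images.
- plate_grip (a point): Loose aluminium plate 110 (x) by 150 (y) by 10 mm, 0.3-0.6 kg, with two through holes 12.5 mm wide on its y axis, 58 mm either side of the middle, and a black handle block 50 (x) by 14 (y) by 38 mm high on top. This point: middle of the handle, 24 mm above the plate's top face, 34 above its underside. z: the plate's normal; at first it leans 28 degrees to the stand's -x. Fits either way round.
- stand: White plastic stand, fixed, 150 by 165 mm, 90 mm high; its face slopes 28 degrees, rising towards its +x. A lip 8 mm high along the low (-x) edge keeps the plate from sliding. Origin: centre of its underside, on the bench. It stands on the left or the right, the filler on the other side.
- filler: Capsule filler, fixed: aluminium base plate 170 (x, from -95 to +75) by 200 mm (y), top 24 mm above the bench; on it a steel bed 110 (x) by 150 (y) mm, the plate's outline, top at 32 mm. Two steel dowel pins stand on the bed at x = 0, y = -58 and +58 mm: 10 mm diameter, 18 mm high, the top 8 mm tapering to 4 mm. Origin: on the bench under the middle of the bed.
- seat (a point): Middle of the top face of the filler's bed, midway between the two pins, 32 mm above the bench; axes those of the filler, z up. With the plate seated its underside lies on the bed and plate_grip is 34 mm above this point.
- latch_pivot (a point): Upright pivot axis of the latch, at x = -76 mm, y = 0 of the seat. The latch is a steel bar 16 mm wide, 6 mm thick, its underside 12.5 mm above the bed: 2.5 mm above a seated plate, but it meets the edge of a plate that is not home. This point: half-way up the bar. The clamping arm ends 42 mm from the pivot; the opposite end carries the knob.
- latch_knob (a point): Black upright knob of the latch, a cylinder 20 mm in diameter, 44 mm high, on the latch bar 38 mm from the pivot, opposite to the clamping arm. This point is its centre, 22 mm above the bar's top face.
- latch (a joint): Latch angle, rad. 0: open, clamping arm to the filler's +y, knob to its -y, parallel to and clear of the plate's edge. Grows as it turns clockwise seen from above, to a stop at 1.57: closed, arm to the filler's +x over the plate, knob to -x. Starts between 0 and 0.15. It stays where left; moving the knob takes 1 to 2 N.
- jar_center (a point): Bystander: small white jar with a yellow cap, 44 mm diameter, 65 mm high, standing between stand and filler. Its centre.
- tamper: Bystander: small tamping plate, 90 by 60 by 8 mm, no holes, with a round black knob 35 mm high, near the robot. Origin: middle of its underside.
- bowl: Bystander: white weighing bowl, 100 mm diameter, 45 mm high, at the back. Origin: middle of its underside.
- pot: Bystander: white jar with green cap, 70 mm diameter, 100 mm high, at the back. Origin: middle of its underside.
- spoon_grip (a point): Bystander: spoon 170 mm long, lying on the left. A point on its handle.
- spatula_grip (a point): Bystander: spatula 200 mm long, lying on the right. A point on its handle.
There are look-alikes about, which are no part of the job. Leave any yellow look-alike of the part that bears plate_grip alone.

How it is judged:
On the way, in this order (a step that is already met when the one before it is completed fails the run):
1. the plate is seated flat on the bed, pins through its holes, while the latch is still open (horizontal distance between plate_grip and seat below 0.004 m and z of plate_grip in the frame of seat below 0.0365 m and angle between the x axis of plate_grip and the x axis of seat, either way round below 0.06 rad and angle between plate_grip's own z axis and vertical below 0.04 rad and value of joint latch below 0.5 rad), for 0.2 s.
2. the latch is swung closed over the seated plate (value of joint latch above 1.4 rad), for 0.2 s.
At the end, for the whole second after the job is handed in: The plate rests on the filler's bed: its middle within 4 mm of the seat's middle, no more than 2.5 mm above home, level within 0.04 rad and square within 0.06 rad (either way round); the latch stands at more than 1.4 rad; the plate is at rest (horizontal distance between plate_grip and seat below 0.004 m and z of plate_grip in the frame of seat below 0.0365 m and angle between the x axis of plate_grip and the x axis of seat, either way round below 0.06 rad and angle between plate_grip's own z axis and vertical below 0.04 rad and value of joint latch above 1.4 rad and linear speed of plate below 0.02 m/s); the robot touches nothing.
It fails at once if the plate is dropped or slammed on the filler (faster than 0.3 m/s within 30 mm of home) (horizontal distance between plate_grip and seat below 0.03 m and z of plate_grip in the frame of seat below 0.064 m and linear speed of plate above 0.3 m/s).
It fails at once if a bystander is moved more than 30 mm (distance of any of jar_center, tamper, bowl, pot, spoon_grip, spatula_grip from where it was at the start of the episode above 0.03 m).
It also fails if it takes over 64 s, if anything falls off the work surface, if the arm or the gripper's body presses on something with over 40 N, if the wrist force passes 120 N, or if a joint passes its speed limit or range.

## Working session

There is one attempt and no reset: what is moved stays moved. The work goes in short steps, Python scripts to look and compute and a shell command to move; the robot and the scene stay as the last step left them, time stands still between calls to the robot, and variables do not carry over. Pictures are saved under pics/ and viewed, about 8 in all and at most 12, crops included, and the job is handed in when it is done.

```bash
ls; mkdir -p pics; python3 - <<'E'
from rig import robot,camera
import cv2
for n in ("scene","side"):
    c=camera(n); cv2.imwrite(f"pics/{n}0.png",c["pixels"]); print(n,c["mtx"].tolist(),c["R"].round(4).tolist(),c["t"].round(4).tolist())
o=robot.get_obs(); print(o)
E
```

```text
pics
scene [[491.90620350716074, 0.0, 313.58680585071187], [0.0, 491.90620350716074, 195.4269020881183], [0.0, 0.0, 1.0]] [[0.0753, 0.9972, -0.0035], [0.8485, -0.066, -0.525], [-0.5238, 0.0366, -0.8511]] [-0.0614, -0.3631, 1.7821]
side [[377.3375930311816, 0.0, 328.28913779879815], [0.0, 377.3375930311816, 203.8546081277671], [0.0, 0.0, 1.0]] [[-0.9767, -0.2144, 0.0101], [-0.1728, 0.7579, -0.6291], [0.1272, -0.6162, -0.7773]] [0.4785, 0.1284, 1.1478]
{'time': 0.1, 'q': array([-1.42150424e+00,  5.28381319e-01,  1.43377410e+00, -1.53943017e-05,
        1.18137272e+00, -1.78536681e-01]), 'joint_velocities': array([-0.00145618, -0.00154425, -0.00318472,  0.00053216,  0.00026255,
       -0.00134645]), 'joint_torque': array([-6.89139615e-04, -4.40986776e+01, -1.77150679e+01,  6.34528440e-02,
        5.34561288e-02, -5.80393385e-05]), 'position': array([ 0.20115266, -0.5911006 ,  0.24366447]), 'tool_rot': array([ 8.13016756e-01, -5.82239485e-01, -6.79324469e-04, -6.89270424e-04]), 'ft_force': array([ 0.07718767,  0.20790795, -0.02028394]), 'moment': array([-0.01744357, -0.0329825 ,  0.00392456]), 'grip_width': 0.08689788960827968}
```

View pics/scene0.png

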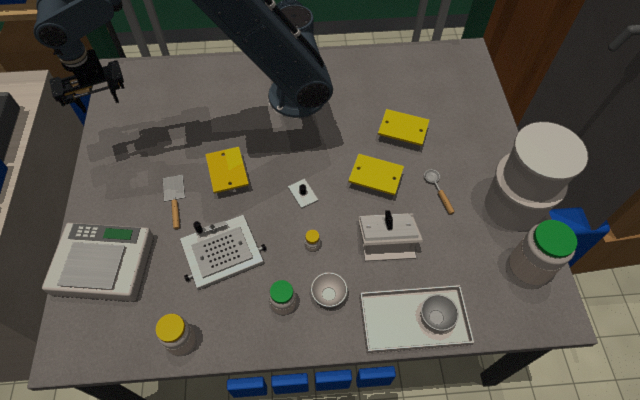

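View pics/side0.png

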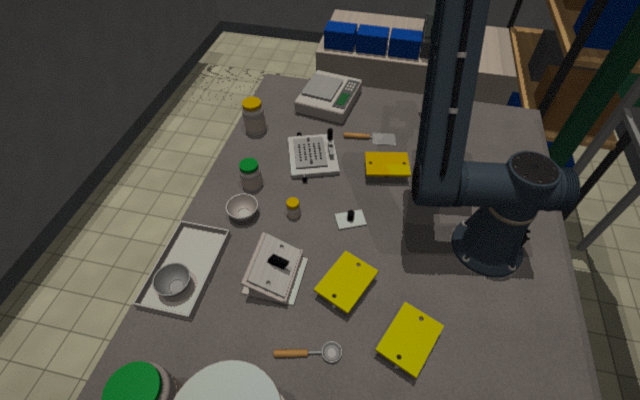

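The stand is on the left (handle at scene ~(389,219), side ~(279,262)) and the plate leans towards the robot. The filler is on the right (scene ~(222,250)), with its latch knob at about (198,228). I'll enlarge both in one mosaic.

```bash
python3 - <<'E'
import cv2,numpy as np
s=cv2.imread("pics/scene0.png");d=cv2.imread("pics/side0.png")
z=lambda im,x,y:cv2.resize(im[y:y+75,x:x+100],(400,300),interpolation=cv2.INTER_CUBIC)
cv2.imwrite("pics/m1.png",np.vstack([np.hstack([z(s,172,212),z(s,340,195)]),np.hstack([z(d,268,120),z(d,226,228)])]))
E
```

```text
(no output)
```

View pics/m1.png

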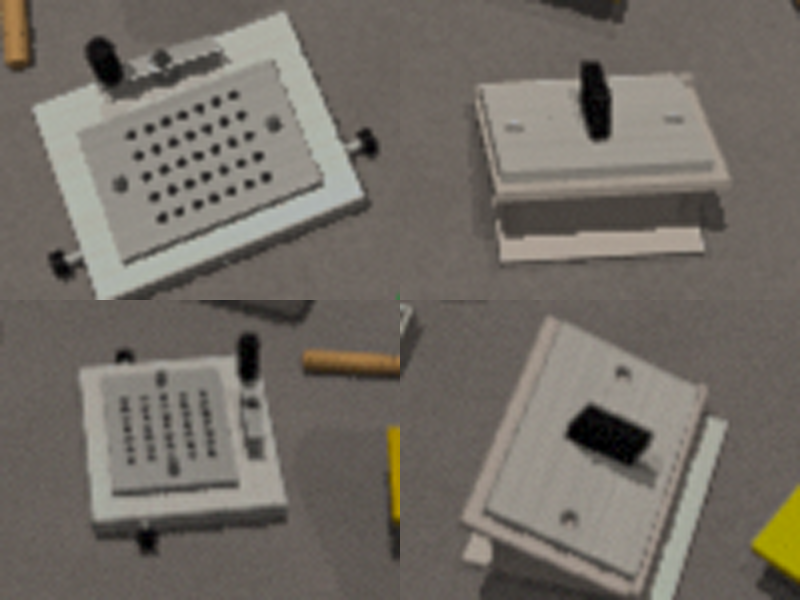

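The mosaic shows, in full-image pixels:
- **Pins:** scene (202,258) and (240.2,243); side (308.2,139.5) and (311.5,161.7).
- **Knob:** scene (198,227).
- **Plate holes:** scene (368.8,226.8) and (408.5,224.8); side (268.3,282.5) and (281.5,246.3).
- **Handle:** scene (389,220) and side (278,261.7).

Next I triangulate these.

```bash
cat > h.py <<'E'
import numpy as np,cv2
from rig import robot,camera
from scipy.spatial.transform import Rotation as Ro
def P(c): return c["mtx"]@np.c_[c["R"],c["t"]]
def tri(ca,a,cb,b):
    X=cv2.triangulatePoints(P(ca),P(cb),np.float64(a).reshape(2,1),np.float64(b).reshape(2,1)).ravel(); return X[:3]/X[3]
def plane(c,p,z):
    C=-c["R"].T@c["t"]; d=c["R"].T@np.linalg.inv(c["mtx"])@np.array([*p,1.]); return C+d*(z-C[2])/d[2]
def proj(c,X):
    u=P(c)@np.append(X,1); return u[:2]/u[2]
def tool(v):  # world vector -> tool axes, mm
    return (Ro.from_quat(robot.get_obs()["tool_rot"]).inv().apply(v)*1000).round(1)
E
python3 - <<'E'
from h import *
s=camera("scene");d=camera("side")
for n,a,b in [("pin right",(202,258),(308.2,139.5)),("pin left",(240.2,243),(311.5,161.7)),("knob",(198,227.2),(330,134.5)),("hole R",(368.8,226.8),(281.5,246.3)),("hole L",(408.5,224.8),(268.3,282.5)),("handle",(389,220),(278,261.7)),("jar",(312.5,239),(293,208))]: print(n,tri(s,a,d,b).round(4))
a=plane(s,(202,258),.046);b=plane(s,(240.2,243),.046);print(a,b,(a+b)/2,np.degrees(np.arctan2(-(b-a)[0],(b-a)[1])),np.linalg.norm(a-b))
w=camera("wrist");R=Ro.from_quat(robot.get_obs()["tool_rot"]).as_matrix()
print("wrist cam in tool:",(R.T@(-w["R"].T@w["t"]-robot.get_obs()["position"])).round(4),(w["R"]@R).round(3).tolist(),w["mtx"][0].round(1))
print("tool axes\n",R.round(3))
E
```

```text
pin right [ 0.6353 -0.3076  0.0342]
pin left [ 0.5957 -0.1987  0.0336]
knob [ 0.5539 -0.3153  0.0687]
hole R [0.588  0.1772 0.0645]
hole L [0.5899 0.2928 0.0639]
handle [0.5788 0.2356 0.0804]
jar [0.6008 0.0133 0.0348]
[ 0.64193951 -0.30422337  0.046     ] [ 0.60295809 -0.19623382  0.046     ] [ 0.6224488 -0.2502286  0.046    ] 19.84826754035051 0.11480981119773345
wrist cam in tool: [-0.0003 -0.0802 -0.1406] [[1.0, 0.001, 0.0], [-0.001, 0.957, -0.29], [-0.0, 0.29, 0.957]] [306.1   0.  320.3]
tool axes
 [[ 0.322 -0.947 -0.   ]
 [-0.947 -0.322  0.001]
 [-0.001 -0.    -1.   ]]
```

Triangulation puts the filler at about (0.617,-0.252) with a yaw near 20°, and the plate handle at about (0.578,0.235,0.085) with a yaw near -1°. The filler is on the way, so I'll view it from above with the wrist camera first.

```bash
python3 -m pendant '[[[-23,-55,0],0],[[-23,-55,0],0],[[-23,-55,0],0],[[-23,-55,0],0],[[-23,-55,0],0],[[-23,-55,0],0],[[-23,-55,0],0],[[-23,-55,0],0]]' && python3 - <<'E'
from h import *
import pickle
w=camera("wrist");pickle.dump(w,open("w1.pkl","wb"));cv2.imwrite("pics/w1.png",w["pixels"]);print(robot.get_obs()["position"])
E
```

```text
time: 1.25
position: [0.5599, -0.2744, 0.2445]
tool_rot: [0.813, -0.582, 0.0, 0.0]
ft_force: [0.4, 0.0, -0.0]
grip_width: 0.087
[ 0.56526741 -0.26863915  0.24468604]
```

View pics/w1.png

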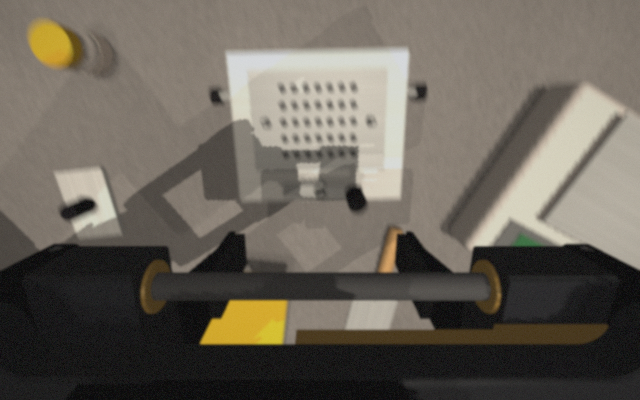

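The view is motion-blurred, but the pins show at about (266,122) and (371,121), with the knob at (357,198). I'll settle the arm and take a sharp crop.

```bash
python3 -m pendant '[[[0,-15,0],0],[[0,0,0],0],[[0,0,0],0],[[0,0,0],0]]' && python3 - <<'E'
from h import *
import pickle
w=camera("wrist");pickle.dump(w,open("w1.pkl","wb"));cv2.imwrite("pics/w2.png",cv2.resize(w["pixels"][40:220,210:430],(792,648),interpolation=cv2.INTER_CUBIC)[:600]);print(robot.get_obs()["position"])
E
```

```text
time: 1.8
position: [0.5718, -0.2722, 0.2445]
tool_rot: [0.812, -0.583, -0.0, 0.0]
ft_force: [0.5, -0.9, -0.6]
grip_width: 0.0869
[ 0.57191564 -0.27203717  0.24459344]
```

View pics/w2.png

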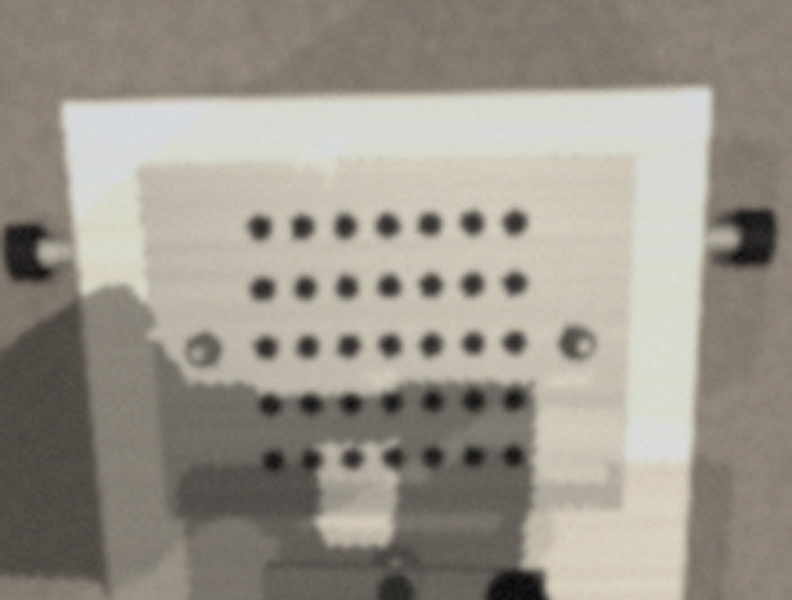

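In the sharp crop the bright pin tips are at (199,353) and (585,345), and the middle hole of the bed's grid is at (390,346). The right-hand grid column is at 515 and the left at about 266.

```bash
python3 - <<'E'
from h import *
import pickle
w=pickle.load(open("w1.pkl","rb"))
f=lambda x,y:(x/3.6+210,y/3.6+40)
a=plane(w,f(199,353),.050);b=plane(w,f(585,345),.050)
print("tips",a,b,"mid",(a+b)/2,"len",np.linalg.norm(a-b),"yaw",np.degrees(np.arctan2(-(a-b)[0],(a-b)[1])))
print("grid mid",plane(w,f(390,346),.032)); 
l=plane(w,f(266,347.5),.032);r=plane(w,f(515,343.5),.032);print("grid yaw",np.degrees(np.arctan2(-(l-r)[0],(l-r)[1])))
print("bed edges far",plane(w,f(140,165),.032),plane(w,f(636,154),.032))
print("to handle",tool(np.array([.578,.235,.245])-robot.get_obs()["position"]))
print(robot.get_obs()["q"])
E
```

```text
tips [ 0.59681308 -0.20063666  0.05      ] [ 0.63597735 -0.30954288  0.05      ] mid [ 0.61639522 -0.25508977  0.05      ] len 0.1157342029802484 yaw 19.779323081476967
grid mid [ 0.61541849 -0.25472839  0.032     ]
grid yaw 19.515502624341362
bed edges far [ 0.64230188 -0.16625975  0.032     ] [ 0.69290132 -0.30678932  0.032     ]
to handle [-4.784e+02 -1.681e+02 -4.000e-01]
[-6.20100521e-01  5.38976453e-01  1.41037797e+00 -1.49634446e-04
  1.19249092e+00  6.24867427e-01]
```

Seat is at (0.616,-0.255) with yaw 19.7°; pin tips and grid agree, and the pin spacing measures 115.7 mm. Next I go over the handle.

```bash
python3 -m pendant '[[[-58,-20,0],0],[[-58,-20,0],0],[[-58,-20,0],0],[[-58,-20,0],0],[[-58,-20,0],0],[[-58,-20,0],0],[[-58,-20,0],0],[[-58,-20,0],0]]' && python3 -m pendant '[[[-14,-8,0],0],[[0,0,0],9.7],[[0,0,0],9.8],[[0,40,0],0],[[0,20,0],0],[[0,0,0],0],[[0,0,0],0]]' && python3 - <<'E'
from h import *
import pickle
w=camera("wrist");pickle.dump(w,open("w3.pkl","wb"));cv2.imwrite("pics/w3.png",w["pixels"]);o=robot.get_obs();print(o["position"],o["q"])
print("to handle",tool(np.array([.578,.235,.245])-o["position"]),proj(w,np.array([.578,.235,.085])),proj(w,np.array([.588,.1772,.0645])),proj(w,np.array([.5899,.2928,.0639])))
E
```

```text
time: 2.85
position: [0.5749, 0.221, 0.2449]
tool_rot: [0.813, -0.583, 0.0, -0.0]
ft_force: [0.7, -0.2, -0.3]
grip_width: 0.0869
time: 3.72
position: [0.5195, 0.2357, 0.245]
tool_rot: [-0.702, 0.712, -0.001, 0.001]
ft_force: [-0.8, 0.2, -0.2]
grip_width: 0.0867
[0.51957387 0.23581004 0.24486006] [ 2.30403210e-01  4.53084848e-01  1.57244921e+00 -3.00745267e-04
  1.11420390e+00  1.81506971e+00]
to handle [  0.  -58.4  -0. ] [320.60683323 129.40360797] [377.34482943 117.02727086] [263.59262572 116.79954417]
```

View pics/w3.png

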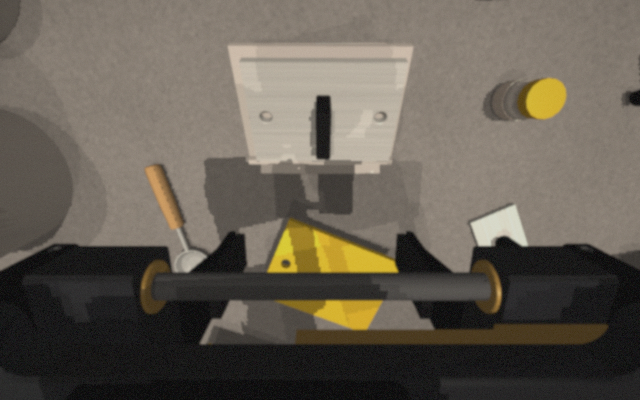

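The wrist view shows the plate holes at (266,116) and (380,116), with the handle at column 323. That puts it 2.5 mm further along tool +x than predicted. I'll move over it and descend.

```bash
python3 -m pendant '[[[2.5,-30,0],0],[[0,-30,0],0],[[0,0,45],0],[[0,0,45],0],[[0,0,40],0],[[0,0,15],0],[[0,0,8],0],[[0,0,0],0]]' 87 15 && python3 -m pendant '[[[0,0,0],0],[[0,0,0],0],[[0,0,0],0],[[0,0,0],0],[[0,0,0],0],[[0,0,0],0]]' 0 18
```

```text
time: 4.78
position: [0.5789, 0.2332, 0.0922]
tool_rot: [-0.703, 0.712, -0.0, 0.001]
ft_force: [0.0, -0.2, -0.5]
grip_width: 0.0874
time: 5.52
position: [0.5779, 0.2331, 0.0915]
tool_rot: [-0.703, 0.712, 0.0, -0.0]
ft_force: [0.0, -0.5, -0.4]
grip_width: 0.0349
```

```bash
python3 -m pendant '[[[0,0,0],0],[[0,0,0],0],[[0,0,0],0],[[0,0,0],0]]' && python3 -m pendant '[[[0,0,-4],0],[[0,0,-8],0],[[0,0,-15],0],[[0,0,-30],0],[[0,0,-30],0],[[0,0,-15],0],[[0,0,0],0],[[0,0,0],0]]' && python3 - <<'E'
from h import *
s=camera("scene");d=camera("side");w=camera("wrist")
z=lambda im,x,y:cv2.resize(im[y:y+75,x:x+100],(400,300),interpolation=cv2.INTER_CUBIC)
g=robot.get_obs()["position"];a=proj(s,g).astype(int);b=proj(d,g).astype(int);print(a,b)
cv2.imwrite("pics/m2.png",np.vstack([np.hstack([z(s["pixels"],a[0]-50,a[1]-30),z(d["pixels"],b[0]-50,b[1]-37)]),cv2.resize(w["pixels"],(480,300))@np.eye(3)[:, :] if 0 else cv2.copyMakeBorder(cv2.resize(w["pixels"],(480,300)),0,0,0,320,0)]))
E
```

```text
time: 6.02
position: [0.5778, 0.233, 0.0914]
tool_rot: [-0.703, 0.712, 0.0, -0.0]
ft_force: [-0.1, -0.5, -0.5]
grip_width: 0.0138
time: 7.02
position: [0.5769, 0.2329, 0.1925]
tool_rot: [-0.703, 0.712, 0.001, -0.001]
ft_force: [0.0, 0.4, -4.7]
grip_width: 0.0138
[392 199] [274 238]
```

View pics/m2.png

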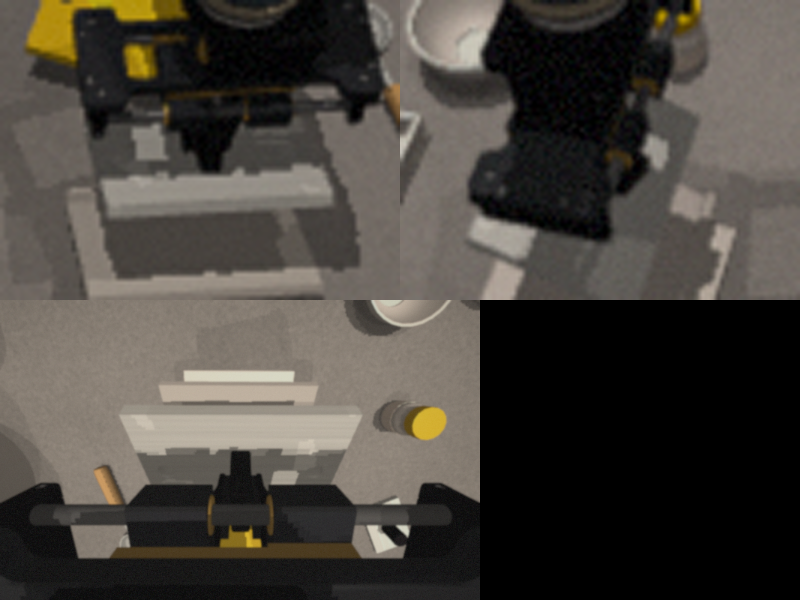

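The plate is in hand: the wrist force is 4.7 N and the opening is 13.8 mm. It is still tilted about 27°. The tool can't tilt, so I'll carry it over to the filler and press the plate's low side gently on the fixed pin tips (z = 0.050). Lowering until the grip stands at the level height will turn it flat in the jaws.

```bash
python3 -m pendant '[[[20,-3,0],0],[[40,-6,0],0],[[50,-7,0],0],[[50,-7,0],0],[[50,-7,0],0],[[50,-7,0],0],[[50,-7,0],0],[[50,-7,0],0]]' 0 25 && python3 -m pendant '[[[50,-7,0],0],[[40,-6,0],0],[[20,-3,0],0],[[9,-1,0],0],[[0,0,0],-7],[[0,0,0],-7],[[0,0,0],-6.4],[[0,0,0],0]]' && python3 -m pendant '[[[0,0,0],0],[[0,0,0],0]]' && python3 - <<'E'
from h import *
import pickle
o=robot.get_obs();y=np.degrees(2*np.arctan2(o["tool_rot"][1],o["tool_rot"][0]));print(o["position"],y,o["q"])
print(tool(np.array([.6395,-.2466,.14])-o["position"]))
w=camera("wrist");pickle.dump(w,open("w4.pkl","wb"))
g=cv2.cvtColor(w["pixels"],cv2.COLOR_BGR2GRAY)
for x in (200,250,400,440): print(x,g[100:230:3,x])
for y in (141,145,150,160): r=g[y]; print(y,r[130:190:3],r[450:510:3])
E
```

```text
time: 8.18
position: [0.6238, -0.1304, 0.1931]
tool_rot: [-0.702, 0.712, 0.0, -0.0]
ft_force: [1.7, 0.1, -4.5]
grip_width: 0.0134
time: 9.18
position: [0.6396, -0.2449, 0.1933]
tool_rot: [0.818, -0.576, -0.001, -0.0]
ft_force: [-0.4, 0.7, -3.9]
grip_width: 0.0138
time: 9.43
position: [0.6399, -0.2462, 0.1936]
tool_rot: [0.817, -0.576, -0.0, -0.0]
ft_force: [0.1, -1.1, -4.4]
grip_width: 0.0139
[ 0.63986627 -0.24621266  0.19355205] -70.33867279158262 [-5.29975851e-01  6.64091063e-01  1.31493406e+00  8.98367503e-05
  1.16282794e+00  6.97629928e-01]
[ 0.3  0.5 53.6]
200 [142 140 142 140 145 151 142 144 141 143 143 143 139 128 117 112 115 114
 122 123 121 125 125 123 124 124 120 124 124 122 123 123 122 124 120 124
 103 101 100  99 100 100  97 100]
250 [134 137 138 136 145 139 138 127  88  81  88  84  98 135 154 155 157 156
 195 200 194 200 201 201 198 197 197 199 180 132 124 124 124 123 118 122
 121 117 102 102 102  97  97 100]
400 [134 136 138 134 136 135 132 137 140 138 135 133 114 202 158 159 158 160
 194 201 200 199 202 198 199 200 198 195 199 202 202 198 196 139 110 101
  99 102 101 
[... 184 characters left out ...]
105 111 122 122 117]
141 [136 133 130 128 133 133 137 138 137 135 144 146 157 158 154 129 130 120
 120 119] [153 153 155 155 155 154 152 153 154 146 141 144 144 139 143 144 144 147
 140 142]
145 [137 134 133 139 136 133 132 135 132 132 138 151 153 121 122 116 118 114
 119 113] [159 159 162 159 160 160 160 158 159 159 148 146 147 139 141 144 144 148
 143 141]
150 [140 136 133 134 137 136 135 134 137 137 146 147 116 113 110 116 113 114
 114 114] [156 157 157 159 156 156 157 157 157 155 154 149 142 144 146 143 141 141
 144 148]
160 [134 134 134 134 131 132 135 136 137 132 132 122 123 122 122 123 122 124
 123 122] [201 202 204 203 203 201 201 204 202 203 170 144 148 144 143 141 143 148
 147 142]
```

The numbers match a plate still at 28°, held about 3.6 mm above the nominal grip point. Pin contact is expected near TCP z = 0.109 and level at 0.0906, so I'll descend in steps.

```bash
python3 -m pendant '[[[0,0,20],0],[[0,0,30],0],[[0,0,20],0],[[0,0,8],0],[[0,0,0],0],[[0,0,0],0]]' && python3 -m pendant '[[[0,0,3],0],[[0,0,3],0],[[0,0,3],0],[[0,0,2],0],[[0,0,0],0],[[0,0,0],0]]' && python3 -m pendant '[[[0,0,2],0],[[0,0,2],0],[[0,0,2],0],[[0,0,2],0],[[0,0,0],0],[[0,0,0],0]]'
```

```text
time: 10.22
position: [0.6408, -0.2472, 0.1167]
tool_rot: [0.818, -0.576, 0.001, -0.0]
ft_force: [-0.2, 0.2, -3.7]
grip_width: 0.0138
time: 10.98
position: [0.6405, -0.2469, 0.1056]
tool_rot: [0.818, -0.576, 0.001, -0.0]
ft_force: [-1.0, 0.7, 5.3]
grip_width: 0.0137
time: 11.72
position: [0.6417, -0.2473, 0.0978]
tool_rot: [0.818, -0.576, 0.002, -0.001]
ft_force: [1.6, 0.2, 5.0]
grip_width: 0.0143
```

```bash
python3 -m pendant '[[[0,0,2],0],[[0,0,2],0],[[0,0,2],0],[[0,0,1.2],0],[[0,0,0],0],[[0,0,0],0]]' && python3 -m pendant '[[[0,0,-5],0],[[0,0,-10],0],[[0,0,-15],0],[[0,0,-5],0],[[0,0,0],0],[[0,0,0],0],[[0,0,0],0]]' && python3 - <<'E'
from h import *
import pickle
o=robot.get_obs();print(o["position"],2*np.degrees(np.arctan2(o["tool_rot"][1],o["tool_rot"][0])))
w=camera("wrist");pickle.dump(w,open("w5.pkl","wb"));cv2.imwrite("pics/w5.png",w["pixels"])
E
```

```text
time: 12.48
position: [0.6437, -0.2472, 0.0917]
tool_rot: [0.817, -0.576, 0.004, -0.002]
ft_force: [3.6, 2.2, 7.3]
grip_width: 0.0139
time: 13.35
position: [0.6395, -0.2465, 0.1238]
tool_rot: [0.818, -0.576, -0.001, 0.0]
ft_force: [-0.3, -0.3, -3.7]
grip_width: 0.0137
[ 0.6395456  -0.24649675  0.12380609] -70.31935427693814
```

View pics/w5.png

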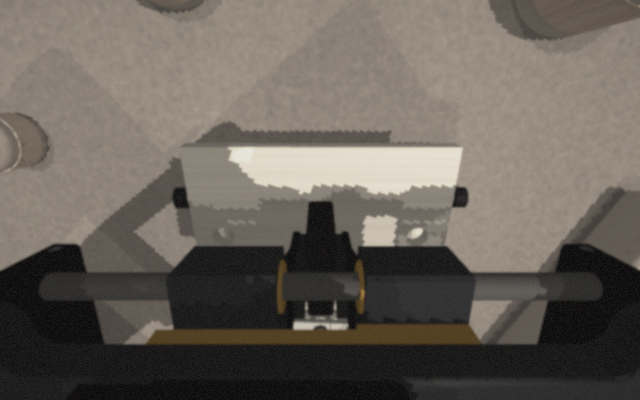

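The plate is now nearly level: far edge on row 146 from column 181 to 462, holes at (222,232) and (415,233). I'll compute the residual tilt and the plate's offset in the hand from those.

```bash
cat > tilt.py <<'E'
from h import *
from scipy.optimize import least_squares
def pose(w,o,pix):  # plate pose in tool frame from far edge corners (top face) and hole centres
    obj=np.array([[.055,.075,0],[.055,-.075,0],[0,.058,0],[0,-.058,0]])
    ok,r,t=cv2.solvePnP(obj,np.float64(pix),w["mtx"],None,flags=cv2.SOLVEPNP_IPPE)
    R=w["R"].T@cv2.Rodrigues(r)[0]; X=w["R"].T@(t.ravel()-w["t"])
    T=Ro.from_quat(o["tool_rot"])
    print("plate centre (top face) world",X.round(4),"in tool mm",(T.inv().apply(X-o["position"])*1000).round(1))
    n=R[:,2];print("normal in tool",T.inv().apply(n).round(3),"yaw",np.degrees(np.arctan2(-R[0,1],R[1,1])).round(2))
    print("tilt deg about y",np.degrees(np.arctan2(T.inv().apply(n)[1],-T.inv().apply(n)[2])).round(1))
    return R,X
E
python3 - <<'E'
from tilt import *
import pickle
w=pickle.load(open("w5.pkl","rb"));o=robot.get_obs();print(w["mtx"][:,2])
pose(w,o,[(181,146),(462,146),(222.5,232.5),(415.5,233)])
g=cv2.cvtColor(w["pixels"],cv2.COLOR_BGR2GRAY)
for x in (300,400):print(g[136:156,x])
print(g[150,170:195],g[150,450:475])
E
```

```text
[320.33543657 198.28929899   1.        ]
plate centre (top face) world [ 0.645  -0.2447  0.0914] in tool mm [ 0.2 -5.7 32.4]
normal in tool [ 0.043  0.198 -0.979] yaw 18.8
tilt deg about y 11.4
[ 84  85  85  87  87  87  90 101 110 115 139 176 207 218 220 220 222 221
 218 217]
[134 138 136 137 137 122 106 106 112 119 143 183 211 219 221 221 222 223
 224 224]
[132 131 133 131 132 135 136 135 136 133 134 133 134 132 135 133 135 136
 133 134 130 135 135 134 134] [223 222 222 223 223 221 223 221 223 222 219 211 181 157 148 146 142 141
 145 146 150 150 148 150 150]
```

Tilt is down to roughly 6–11°. I'll press a second time with a longer lever, moving 15 mm further out.

```bash
python3 -m pendant '[[[0,-15,0],0],[[0,0,10],0],[[0,0,10],0],[[0,0,5],0],[[0,0,0],0],[[0,0,0],0]]' && python3 -m pendant '[[[0,0,2],0],[[0,0,2],0],[[0,0,2],0],[[0,0,0],0],[[0,0,0],0]]' && python3 -m pendant '[[[0,0,2],0],[[0,0,1.5],0],[[0,0,0],0],[[0,0,0],0]]'
```

```text
time: 14.15
position: [0.6541, -0.2418, 0.0995]
tool_rot: [0.818, -0.576, 0.0, -0.0]
ft_force: [1.1, -0.7, -4.1]
grip_width: 0.0139
time: 14.78
position: [0.654, -0.2416, 0.0933]
tool_rot: [0.818, -0.576, -0.0, 0.0]
ft_force: [-0.3, 0.2, -4.2]
grip_width: 0.0138
time: 15.28
position: [0.6553, -0.2414, 0.091]
tool_rot: [0.818, -0.576, 0.001, -0.001]
ft_force: [2.8, 2.5, 5.0]
grip_width: 0.0139
```

Contact only came at about 0.092, so the tilt before this press was under 4° and is now about 1°. I'll lift, move to just short of the pins and measure the holes for the in-hand offset.

```bash
python3 -m pendant '[[[0,0,-10],0],[[0,0,-15],0],[[0,0,-5],0],[[0,0,0],0],[[0,0,0],0],[[0,0,0],0]]' && python3 - <<'E'
from tilt import *
import pickle
o=robot.get_obs();w=camera("wrist");pickle.dump((w,o),open("w6.pkl","wb"));cv2.imwrite("pics/w6.png",cv2.resize(w["pixels"][120:260,160:480],(800,350),interpolation=cv2.INTER_CUBIC))
print(o["position"])
E
```

```text
time: 16.02
position: [0.6536, -0.2414, 0.1192]
tool_rot: [0.818, -0.576, -0.001, 0.0]
ft_force: [-0.4, -0.2, -3.7]
grip_width: 0.0136
[ 0.65361268 -0.24144402  0.11923738]
```

View pics/w6.png

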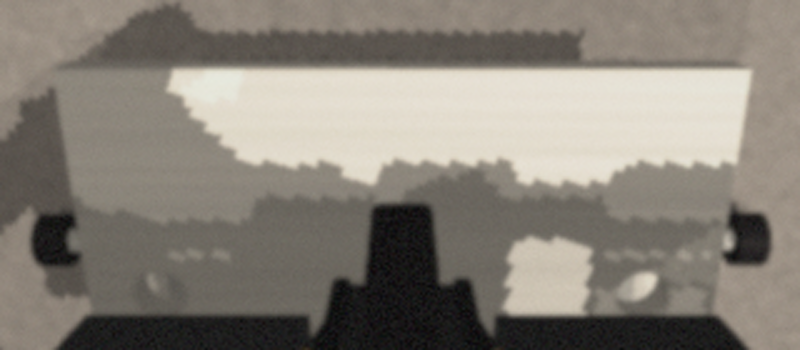

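Far edge corners are at (181.6,146.8) and (460.8,147.2), and the holes at (224.4,235.6) and (415.2,234.8).

```bash
python3 - <<'E'
from tilt import *
import pickle
w,o=pickle.load(open("w6.pkl","rb"))
pix=[(181.6,146.8),(460.8,147.2),(224.4,235.6),(415.2,234.8)]
pose(w,o,pix)
T=Ro.from_quat(o["tool_rot"]).inv()
for dz in (.028,.0306,.033):
    q=[plane(w,p,o["position"][2]-dz) for p in pix]
    print(dz,[(T.apply(x-o["position"])*1000).round(1)[:2].tolist() for x in q],"edge len",np.linalg.norm(q[0]-q[1]).round(4),"hole sep",np.linalg.norm(q[2]-q[3]).round(4),"edge-hole",np.linalg.norm((q[0]+q[1]-q[2]-q[3])/2).round(4))
m=lambda: None
print("seat in tool",tool(np.array([.616,-.255,.032])-o["position"]))
E
```

```text
plate centre (top face) world [ 0.658  -0.2405  0.0878] in tool mm [ 0.6 -4.5 31.5]
normal in tool [ 0.048  0.14  -0.989] yaw 18.88
tilt deg about y 8.1
0.028 [[-76.3, -58.6], [76.8, -58.3], [-57.7, -5.8], [56.4, -6.2]] edge len 0.1531 hole sep 0.1141 edge-hole 0.0525
0.0306 [[-77.5, -58.3], [78.0, -58.0], [-58.6, -4.6], [57.3, -5.1]] edge len 0.1554 hole sep 0.1159 edge-hole 0.0533
0.033 [[-78.6, -58.0], [79.0, -57.7], [-59.4, -3.6], [58.1, -4.0]] edge len 0.1576 hole sep 0.1175 edge-hole 0.054
seat in tool [ 0.2 39.9 87.3]
```

Best estimate: residual tilt a few degrees, low side towards the latch, with the plate centre about 5 mm off the tool axis. That is inside the pins' taper capture, and seating will take out the rest. Now I centre it over the pins and lower to just above the tips.

```bash
python3 -m pendant '[[[0.8,10,0],0],[[0,16,0],0],[[0,13,0],0],[[0,5,0],0],[[0,0,8],0],[[0,0,10],0],[[0,0,5],0],[[0,0,0],0]]' && python3 -m pendant '[[[0,0,2],0],[[0,0,2],0],[[0,0,2],0],[[0,0,0],0]]' && python3 -m pendant '[[[0,0,2],0],[[0,0,2],0],[[0,0,0],0]]'
```

```text
time: 17.08
position: [0.6126, -0.2567, 0.0957]
tool_rot: [0.818, -0.576, -0.001, 0.0]
ft_force: [1.0, -0.0, -4.3]
grip_width: 0.0136
time: 17.58
position: [0.6127, -0.2571, 0.0907]
tool_rot: [0.818, -0.576, -0.0, 0.0]
ft_force: [0.1, -0.7, -3.3]
grip_width: 0.0138
time: 17.95
position: [0.6127, -0.2571, 0.0866]
tool_rot: [0.818, -0.576, -0.0, 0.0]
ft_force: [0.3, 0.5, -4.3]
grip_width: 0.0139
```

No contact force below tip height, so the pins are entering the holes. I continue in small steps.

```bash
python3 -m pendant '[[[0,0,2],0],[[0,0,2],0],[[0,0,0],0]]' && python3 -m pendant '[[[0,0,2],0],[[0,0,1.5],0],[[0,0,0],0]]' && python3 -m pendant '[[[0,0,1.5],0],[[0,0,1.5],0],[[0,0,0],0]]'
```

```text
time: 18.32
position: [0.6127, -0.2571, 0.0826]
tool_rot: [0.818, -0.576, -0.0, -0.0]
ft_force: [-1.4, -0.4, -3.6]
grip_width: 0.0143
time: 18.7
position: [0.6128, -0.2572, 0.0792]
tool_rot: [0.818, -0.576, -0.0, 0.0]
ft_force: [-0.6, 0.1, -4.0]
grip_width: 0.0137
time: 19.08
position: [0.6127, -0.2571, 0.0761]
tool_rot: [0.818, -0.576, -0.0, 0.0]
ft_force: [-0.3, -0.3, -3.8]
grip_width: 0.0139
```

```bash
python3 -m pendant '[[[0,0,1.5],0],[[0,0,1],0],[[0,0,0],0]]' && python3 -m pendant '[[[0,0,1],0],[[0,0,1],0],[[0,0,0],0],[[0,0,0],0]]'
```

```text
time: 19.45
position: [0.6128, -0.2571, 0.0739]
tool_rot: [0.818, -0.576, -0.0, -0.0]
ft_force: [-0.1, 0.7, -3.4]
grip_width: 0.0138
time: 19.95
position: [0.6135, -0.2569, 0.0725]
tool_rot: [0.818, -0.576, 0.001, -0.0]
ft_force: [0.9, 4.9, 3.2]
grip_width: 0.0131
```

Contact with the bed came at about z 0.073, as predicted. I press slightly further to flatten the plate, then open the jaws.

```bash
python3 -m pendant '[[[0,0,1],0],[[0,0,1],0],[[0,0,0],0],[[0,0,0],0]]' && python3 -m pendant '[[[0,0,0],0],[[0,0,0],0],[[0,0,0],0]]' 0 5 && python3 -m pendant '[[[0,0,0],0],[[0,0,0],0],[[0,0,0],0],[[0,0,0],0]]' 30
```

```text
time: 20.45
position: [0.6141, -0.2567, 0.0705]
tool_rot: [0.817, -0.576, 0.001, -0.001]
ft_force: [2.4, 5.8, 4.5]
grip_width: 0.0139
time: 20.82
position: [0.6139, -0.2567, 0.0703]
tool_rot: [0.817, -0.576, 0.001, -0.001]
ft_force: [2.0, 5.8, 3.1]
grip_width: 0.0138
time: 21.32
position: [0.6127, -0.2576, 0.0697]
tool_rot: [0.817, -0.576, 0.0, 0.0]
ft_force: [-0.3, -0.1, -0.4]
grip_width: 0.0298
```

```bash
python3 -m pendant '[[[0,0,-15],0],[[0,0,-30],0],[[0,0,-40],0],[[0,0,-40],0],[[0,40,-30],0],[[0,20,0],0],[[0,0,0],0],[[0,0,0],0]]' 87 && python3 - <<'E'
from h import *
import pickle
o=robot.get_obs();w=camera("wrist");d=camera("side");s=camera("scene");pickle.dump((w,d,s,o),open("w7.pkl","wb"));print(o["position"])
z=lambda c,X:(lambda p:cv2.resize(c["pixels"][p[1]-37:p[1]+38,p[0]-50:p[0]+50],(400,300),interpolation=cv2.INTER_CUBIC))(proj(c,X).astype(int))
X=np.array([.616,-.255,.04])
print(proj(d,X).astype(int)-[50,37],proj(s,X).astype(int)-[50,37])
cv2.imwrite("pics/m3.png",np.vstack([np.hstack([z(s,X),z(d,X)]),cv2.resize(w["pixels"][20:230,40:600],(800,300),interpolation=cv2.INTER_CUBIC)]))
E
```

```text
time: 22.32
position: [0.5565, -0.277, 0.2238]
tool_rot: [0.817, -0.576, -0.001, -0.0]
ft_force: [-0.2, -0.2, -0.4]
grip_width: 0.0868
[ 0.55645988 -0.27698833  0.22378086]
[259 112] [169 212]
```

View pics/m3.png

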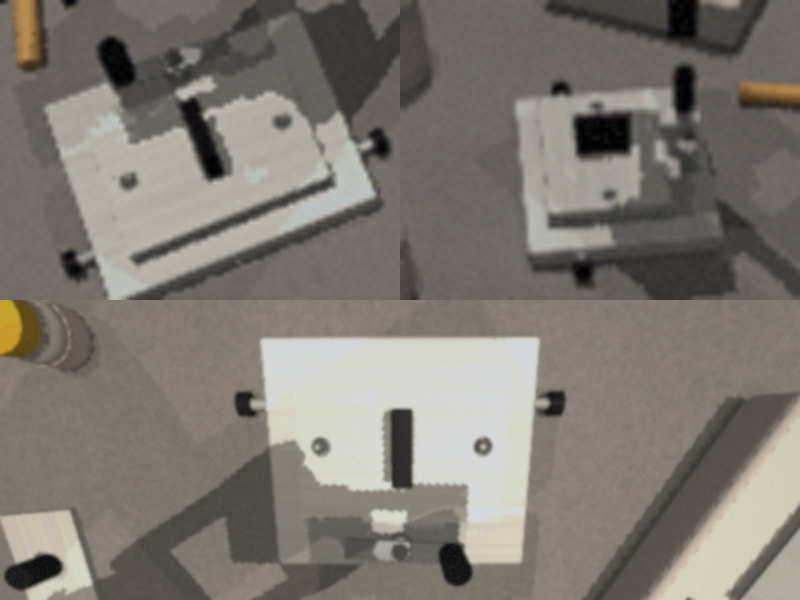

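The plate lies on the bed with both pins showing in their holes (full wrist pixels about (264,122) and (378,122)). The knob is at about (359,205) and the latch is still open. Now a numeric check and the knob location.

```bash
python3 - <<'E'
from h import *
import pickle
w,d,s,o=pickle.load(open("w7.pkl","rb"))
a=plane(w,(264,122.2),.042);b=plane(w,(378.1,122.2),.042);print("holes",a,b,(a+b)/2,np.linalg.norm(a-b))
f=lambda x,y:(40+x/1.42857,20+(y-300)/1.42857)
k=plane(w,f(456,565),.0725);ed=[plane(w,f(*p),.024) for p in ((262,339),(540,339),(276,562),(521,562))]
F=Ro.from_euler("z",19.7,degrees=True);S=np.array([.616,-.255,.032])
g=lambda X:(F.inv().apply(X-S)*1000).round(1)
print("filler frame: holes",g(a),g(b),"knob",g(k),"handle top ends",g(plane(w,f(401,409),.080)),g(plane(w,f(401,487),.080)))
print("knob via scene",g(plane(s,(169+117/4,212+62/4),.0725)))
for n,v in [("seat",(0,0)),("k-start",(-76,-38))]: print(n,tool(S+F.apply(np.array([*v,0])/1000)-o["position"]))
E
```

```text
holes [ 0.5970381  -0.20065633  0.042     ] [ 0.6362696  -0.31070807  0.042     ] [ 0.61665385 -0.2556822   0.042     ] 0.11683533958824038
filler frame: holes [ 0.5 57.6 10. ] [  0.3 -59.3  10. ] knob [-79.4 -39.1  40.5] handle top ends [24.5 -0.6 48. ] [-23.6  -0.5  48. ]
knob via scene [-75.  -35.2  40.5]
seat [ -0.3 -63.6 191.7]
k-start [ 37.6  12.4 191.7]
```

The hole midpoint is within 1 mm of the seat and the handle ends are symmetric at ±24 mm. As a home check I touch the handle top with closed fingertips, which should meet it at TCP z of about 0.102. Then I do the latch.

```bash
python3 -m pendant '[[[0,-40,0],0],[[0,-36,0],0],[[0,0,40],0],[[0,0,45],0],[[0,0,22],0],[[0,0,5],0],[[0,0,0],0],[[0,0,0],0]]' 0 10 && python3 -m pendant '[[[0,0,3],0],[[0,0,3],0],[[0,0,2],0],[[0,0,2],0],[[0,0,0],0],[[0,0,0],0]]'
```

```text
time: 23.48
position: [0.629, -0.2523, 0.1143]
tool_rot: [0.818, -0.576, 0.001, -0.0]
ft_force: [0.1, 0.7, 0.3]
grip_width: 0.015
time: 24.22
position: [0.6279, -0.2518, 0.1028]
tool_rot: [0.818, -0.576, -0.0, -0.0]
ft_force: [-0.3, -0.1, -0.5]
grip_width: 0.0005
```

```bash
python3 -m pendant '[[[0,0,1],0],[[0,0,1],0],[[0,0,1],0],[[0,0,0],0]]' && python3 -m pendant '[[[0,0,-10],0],[[0,0,-20],0],[[0,0,-20],0],[[0,0,0],0],[[0,0,0],0]]' && python3 - <<'E'
from h import *
F=Ro.from_euler("z",19.7,degrees=True);S=np.array([.616,-.2555,.032]);o=robot.get_obs()
print(tool(S+F.apply([-.078,-.037,.054])-o["position"]))
E
```

```text
time: 24.72
position: [0.628, -0.2519, 0.1024]
tool_rot: [0.818, -0.576, 0.0, 0.0]
ft_force: [-3.4, 2.0, 11.9]
grip_width: 0.0002
time: 25.35
position: [0.6277, -0.2517, 0.1499]
tool_rot: [0.818, -0.576, -0.0, 0.0]
ft_force: [-1.0, 0.3, 0.1]
grip_width: 0.0002
[36.7 90.3 63.9]
```

Contact came at z 0.1024–0.1028 with 12 N, so the plate is home. Now to the knob.

```bash
python3 -m pendant '[[[10,25,0],0],[[15,35,0],0],[[12,30,0],0],[[0,0,20],0],[[0,0,25],0],[[0,0,15],0],[[0,0,4],0],[[0,0,0],0]]' 45 10 && python3 -m pendant '[[[0,0,0],0],[[0,0,0],0],[[0,0,0],0],[[0,0,0],0],[[0,0,0],0],[[0,0,0],0]]' 0 10
```

```text
time: 26.35
position: [0.5558, -0.3168, 0.0857]
tool_rot: [0.818, -0.576, -0.0, -0.0]
ft_force: [0.8, 0.3, 0.5]
grip_width: 0.0445
time: 27.1
position: [0.5557, -0.3167, 0.0862]
tool_rot: [0.818, -0.576, -0.0, -0.0]
ft_force: [-1.3, 2.0, 4.5]
grip_width: 0.0197
```

The jaws hold the 20 mm knob. I swing it along the arc, turning the tool with it.

```bash
python3 -m pendant '[[[-0.6,6.6,0],10],[[-0.6,6.6,0],10],[[-0.6,6.6,0],10],[[0,0,0],0]]' 0 12 && python3 -m pendant '[[[-0.6,6.6,0],10],[[-0.6,6.6,0],10],[[-0.6,6.6,0],10],[[0,0,0],0]]'
```

```text
time: 27.6
position: [0.5359, -0.3174, 0.0862]
tool_rot: [-0.64, 0.768, 0.001, 0.001]
ft_force: [0.7, 4.3, 5.6]
grip_width: 0.0196
time: 28.1
position: [0.5188, -0.3085, 0.0862]
tool_rot: [-0.42, 0.908, 0.001, 0.001]
ft_force: [1.5, 5.6, 4.4]
grip_width: 0.0194
```

```bash
python3 -m pendant '[[[-0.6,6.6,0],10],[[-0.6,6.6,0],10],[[0,0,0],0]]' && python3 -m pendant '[[[-0.3,4,0],6],[[0,0,0],0],[[0,0,0],0]]'
```

```text
time: 28.48
position: [0.5112, -0.2989, 0.0862]
tool_rot: [-0.256, 0.967, -0.0, 0.001]
ft_force: [3.3, 4.8, 3.7]
grip_width: 0.0197
time: 28.85
position: [0.5095, -0.2956, 0.0862]
tool_rot: [-0.206, 0.979, -0.0, 0.001]
ft_force: [3.8, 5.4, 3.5]
grip_width: 0.0193
```

By tool position the knob is at (-114,-2) mm in the filler frame, i.e. an angle of about 1.52. I nudge it to the stop, release, and look.

```bash
python3 -m pendant '[[[0,2,0],3],[[0,2,0],0],[[0,0,0],0],[[0,0,0],0]]' && python3 -m pendant '[[[0,0,0],0],[[0,0,0],0],[[0,0,0],0],[[0,0,0],0]]' 45 && python3 -m pendant '[[[0,0,-20],0],[[0,0,-40],0],[[0,0,-40],0],[[0,0,-40],0],[[-40,60,-10],0],[[0,60,0],0],[[0,0,0],0],[[0,0,0],0]]' && python3 - <<'E'
from h import *
import pickle
o=robot.get_obs();w=camera("wrist");d=camera("side");s=camera("scene");pickle.dump((w,d,s,o),open("w8.pkl","wb"));print(o["position"],o["ft_force"])
z=lambda c,X:(lambda p:cv2.resize(c["pixels"][p[1]-37:p[1]+38,p[0]-50:p[0]+50],(400,300),interpolation=cv2.INTER_CUBIC))(proj(c,X).astype(int))
X=np.array([.616,-.255,.04])
cv2.imwrite("pics/m4.png",np.vstack([np.hstack([z(s,X),z(d,X)]),cv2.resize(s["pixels"],(480,300)) @ 1 if 0 else np.hstack([cv2.resize(s["pixels"][100:360,140:480],(392,300)),cv2.resize(w["pixels"],(408,300))])]))
E
```

```text
time: 29.35
position: [0.5087, -0.2934, 0.0862]
tool_rot: [-0.18, 0.984, -0.001, 0.002]
ft_force: [5.9, 2.6, 1.1]
grip_width: 0.0192
time: 29.85
position: [0.5062, -0.2925, 0.0856]
tool_rot: [-0.179, 0.984, 0.0, -0.0]
ft_force: [-0.0, 0.2, -0.3]
grip_width: 0.044
time: 30.85
position: [0.4998, -0.1764, 0.2347]
tool_rot: [-0.18, 0.984, -0.001, 0.0]
ft_force: [-0.2, -0.6, 0.6]
grip_width: 0.0447
[ 0.49977477 -0.17637506  0.23471904] [-0.2114188  -0.6079914   0.63001135]
```

View pics/m4.png

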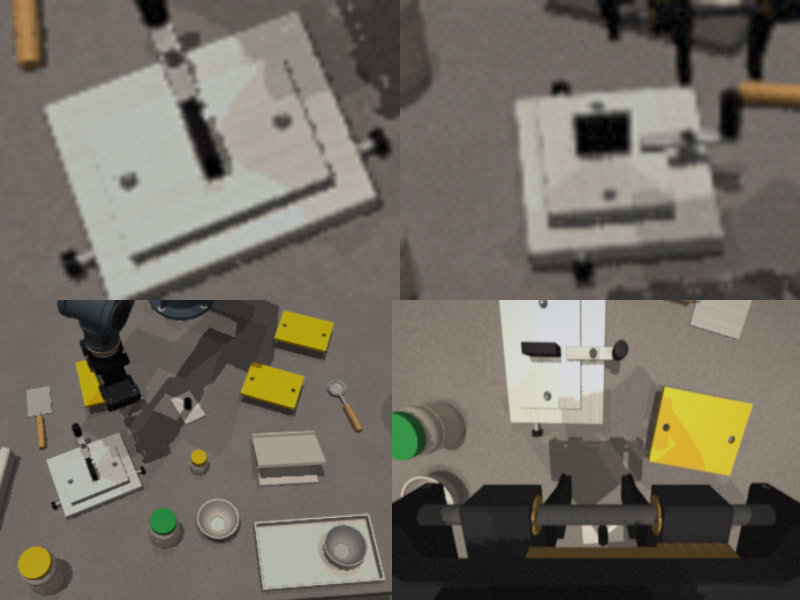

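The latch bar now lies over the plate's edge, in line with the handle (about (565,352)–(625,350) in the wrist panel). The plate is unmoved, the bystanders are in place and the robot is clear, so I hand in.

```bash
python3 -c "
from rig import order
print(order.hand_in())"
```

```text
the job is handed in; nothing more can be done
None
```

The plate is seated on the filler's bed with both pins through its holes, and the latch is swung closed over its edge. I handed the job in at about 31 s of the 64 s; no verdict was reported.

**What I did**
- I gripped the plate by its handle and lifted it off the stand, still tilted 28°.
- I turned it level in the jaws by pressing its low side twice, gently, on the pin tips.
- I lowered it onto the pins in 1–2 mm steps and released it on the bed.
- I then gripped the knob and swung the latch to its stop.

**Last checks**
- **Seating:** before the latch was swung, the hole midpoint measured within 1 mm of the seat. A touch on the handle top met it at 0.1024–0.1028 m, against 0.102 m expected for a plate fully home.
- **Latch:** the tool position put it at about 1.52 rad before a final nudge to the stop. The last picture shows the arm in line with the handle, over the plate's edge.
- **Surroundings:** the bystanders look unmoved by eye, though I did not measure them again, and the gripper was clear with about zero wrist force.

**Disagreements**
- **Tilt in the hand:** before seating, the camera suggested 6–8° of leftover tilt, while the pin contact suggested 1–4°. Pressing the plate onto the bed should have taken this out.
- **Tilt and square when seated:** I did not measure the seated plate's tilt separately. Its yaw was seen only through the hole positions.

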